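# Set the stop knob and nip up its lock ring

### The arm

A 6-joint arm with a two-finger parallel gripper is mounted at the origin on the work surface. World frame = base frame: x ahead of the robot, y to its left, z up, the work surface at z = 0. Lengths are in m, angles in rad, forces in N, time in s.
With the tool pointing down it reaches from about 0.325 to 0.775 m from the base axis. Payload 9.3 kg.
Tool frame: the origin (TCP) lies on the front face of the gripper's body, between the roots of the fingers; the fingertips stand 73 mm ahead of it and the grasp point (between the pads) lies 54 mm ahead of it; z points along the fingers, y is the line along which they close (so a half turn about z gives the same grasp; the last joint's range is limited). The gripper opens to 85 mm and grips with 20 to 120 N. Pads are 22 mm wide; open, the fingers measure 114 mm over their backs; the gripper's body (76 mm by 85 mm) begins 54 mm behind the grasp point. The pads swing forward as they close: fully open they stand 13 mm farther back than shut.
Start: joints at [1.071, 0.259, 0.021, 1.334, 0, 1.418], TCP at [0.187, 0.517, 0.304] pointing down, gripper open.
Joint ranges: [-3.04, 3.04], [-0.91, 1.82], [-1.04, 1.36], [-1.92, 1.95], [-1.52, 1.45], [-3.14, 3.14]. Speed limits (rad/s): [2.22, 2.22, 2.79, 3.14, 3.14, 3.14].

### API

Orientations are given as a rotation vector (axis times angle).
In Python, from plant import robot gives the robot as it stands. Calls block until the motion is done:
- robot.movep(position, orientation): joint-space move of the TCP to a pose.
- robot.move_linear(position, orientation=None, vel=0.15, f_stop=None): straight line of the TCP; orientation=None keeps the orientation; vel is the mean speed in m/s. With f_stop (N) it stops when the force on the tool has changed by that much, and returns True; else False.
- robot.move_joints(angles): joint-space move.
- robot.command_gripper(opening): finger opening in m; the grip force is fixed at half the most; returns when the fingers have stopped.
- robot.sleep(seconds).
- robot.ik(position, orientation): joint angles nearest the present ones, or None.
- robot.sense(): the state.
- robot.read_camera(name): name is "scene" or "side" or "wrist"; returns a dict with "img" (400x640x3 uint8, red, green, blue), "intrinsics" (3x3 intrinsics, pixels), "k1" (the pictures are not rectified: a ray, as slopes to the right and down, at radius r is drawn at 1 + k1 r^2 times it, then the intrinsics apply), "cam_to_world" (4x4, takes a point from camera to world coordinates); the wrist camera has in their place "hand_eye" (4x4, takes a point from camera to tool coordinates, whose origin is the TCP and whose axes are the flange's). Camera axes: x right, y down, z forward; pixel columns grow to the right and rows downward; lengths in m; the calibration is good to about 2 mm. A picture is of the moment at which its call begins: read the wrist's pose just before it. There is no depth.
A pose or a line that the arm cannot do raises robot.IKError and nothing moves.
- robot.finish_job(): hands the job in; it is judged then, once.
The state is a dict: "clock": time; "qpos": joint angles; "joint_velocities": joint speeds; "effort": joint torques, N m; "position": TCP position; "eef_rot": TCP orientation; "contact_force": force on the tool from outside, world axes, zero at the start; "moment": the same for the moment, N m; "opening": finger opening in m; "finger_force": force on a finger pad.
Only numpy, scipy, OpenCV 4.12 (cv2) and the standard library are available. Lean on these libraries where they do the work, as an engineer would, in place of code of your own. Each camera call takes 0.05 s, during which the arm holds its last target. There are 200 camera calls.

### The job

Turn the black bar knob on top of the bench stop clockwise until its steel pointer lines up with the upright flag on the dial. Then push the lock ring's upright handle clockwise until you feel the ring bite, and nip it up by about 18 degrees more, no further, so as not to strain the thread. Leave the knob on the flag, the ring tight, and the block, can and spanner where they are.

Things in the scene. Friction and masses are not known exactly. Their poses are not given: they have to be found in the camera images.
- axis (a point): the stop's upright axis, shared by knob, dial and lock ring; this point is 60 mm above the bench. The stop is a grey cast base, 150 x 90 x 40 mm high, bolted to the bench at any place and yaw; x of this frame is the direction of the 14 mm steel stop rod that comes out of the base at 26 mm height
- knob (a joint): angle of the knob, rad: 0 when its pointer is on the flag; grows as it is turned clockwise seen from above. It starts between -1.45 and -0.55; its range is -2.0 to 1.0, with no stop or click at the flag. It turns stiffly (0.08 N m) and stays where it is left
- knob_grip (a point): middle of the knob's grip, on the axis, 104 mm above the bench. Black disc of 48 mm (67 to 78 mm up) with an upright bar 42 mm long, 14 mm thick, its top at 117 mm; pinch across the bar, fingertips 82 mm up or higher. x: along the bar towards the pointer, a steel nose 5 mm wide at the disc's rim, reaching 31 mm from the axis; y: across the bar; z up
- flag (a point): top of the flag, 80 mm above the bench: a steel upright 5 mm wide and 10 mm long (radially) on the rim of the fixed aluminium dial (84 mm across, top at 66 mm), 37 mm from the axis, at any angle round it. Its direction from the axis is the setting
- ring_handle (a point): grip point on the lock ring's handle, 95 mm above the bench, 75 mm from the axis. The steel ring, 68 mm across, lies under the dial (43 to 58 mm up); an arm 12 mm wide, top at 56 mm, runs out from it to the handle, an upright round steel pin of 16 mm, top at 114 mm. x: from the axis out to the pin; z up. The ring tightens clockwise seen from above
- clamp_point (a point): point on the hidden nut under the ring, 12 mm from the axis, 42 mm up. The ring runs free (0.7 N at the pin; a pinch rubbing on it feels like up to 5 N) for an unknown 0.6 to 1.4 rad, then bites: 11 N at the pin turns it on, plus 1.6 N per 0.1 rad, and the nut turns with it. It stays as left. Tight: 0.15 to 0.5 rad past the bite (1.8 to 5.9 mm here); past 0.6 rad the thread is strained
- gauge_block: loose steel block 60 x 40 x 50 mm high, bystander; origin under its centre
- oil_can: loose bare metal can, 56 mm across, 130 mm high, bystander; origin under its centre
- spanner: loose steel spanner 180 mm long, lying on the bench, bystander; origin under its middle

How it is judged:
On the way, in this order (a step that is already met when the one before it is completed fails the run):
1. the knob's pointer is on the flag while the lock ring is still loose (value of joint knob between -0.12 and 0.12 rad and distance of clamp_point from where it was at the start of the episode below 0.001 m), for 0.3 s.
2. the lock ring is tight with the pointer still on the flag (value of joint knob between -0.12 and 0.12 rad and distance of clamp_point from where it was at the start of the episode above 0.0018 m), for 0.2 s.
At the end, for the whole second after the job is handed in: the knob's pointer is within 0.12 rad (7 degrees) of the flag and at rest, and the lock ring has been turned 0.15 to 0.5 rad past the point where it bites (clamp_point moved 1.8 to 5.9 mm) (all of step 2 and distance of clamp_point from where it was at the start of the episode below 0.0059 m and velocity of joint knob between -0.05 and 0.05 rad/s); the robot touches nothing.
It fails at once if the lock ring is forced more than 0.6 rad past its bite and the thread is strained (distance of clamp_point from where it was at the start of the episode above 0.0071 m).
It fails at once if the gauge block is disturbed (moved more than 10 mm) (distance of gauge_block from where it was at the start of the episode above 0.01 m).
It fails at once if the oil can is disturbed (moved more than 10 mm) (distance of oil_can from where it was at the start of the episode above 0.01 m).
It fails at once if the spanner is disturbed (moved more than 10 mm) (distance of spanner from where it was at the start of the episode above 0.01 m).
It also fails if it takes over 69 s, if anything falls off the work surface, if the arm or the gripper's body presses on something with over 40 N, if the wrist force passes 120 N, or if a joint passes its speed limit or range.

## Working session

There is one attempt and no reset: what is moved stays moved. The work goes in short steps, each a Python script; the robot and the scene stay as the last script left them, time stands still between calls to the robot, and variables do not carry over. Pictures are saved under pics/ and viewed, at most 10 in all, crops included, and the job is handed in when it is done.

```bash
mkdir -p pics
cat > h.py <<'E'
import numpy as np, cv2
from plant import robot
from scipy.spatial.transform import Rotation as R
def snap(n,f=None):
    s=robot.sense(); c=robot.read_camera(n)
    if n=="wrist":
        T=np.eye(4);T[:3,:3]=R.from_rotvec(s["eef_rot"]).as_matrix();T[:3,3]=s["position"]
        c["cam_to_world"]=T@np.array(c["hand_eye"])
    if f: cv2.imwrite("pics/"+f,c["img"][:,:,::-1])
    return c
def ray(c,p):
    K=np.array(c["intrinsics"],float); d=np.array([c["k1"],0,0,0],float)
    u=cv2.undistortPoints(np.array([[p]],float),K,d)[0,0]
    T=np.array(c["cam_to_world"]); return T[:3,3],T[:3,:3]@np.array([u[0],u[1],1])
def onz(c,p,z):
    o,d=ray(c,p); return o+d*(z-o[2])/d[2]
def proj(c,X):
    T=np.linalg.inv(np.array(c["cam_to_world"])); r,_=cv2.Rodrigues(T[:3,:3])
    return cv2.projectPoints(np.atleast_2d(np.array(X,float)),r,T[:3,3],np.array(c["intrinsics"],float),np.array([c["k1"],0,0,0],float))[0][:,0]
def tri(*cp):
    A=np.zeros((3,3));b=np.zeros(3)
    for c,p in cp:
        o,d=ray(c,p);d=d/np.linalg.norm(d);M=np.eye(3)-np.outer(d,d);A+=M;b+=M@o
    return np.linalg.solve(A,b)
E
python3 - <<'E'
from h import *
a=snap("scene","s1.png");b=snap("side","d1.png");w=snap("wrist","w1.png")
for c in(a,b,w):print(np.round(c["cam_to_world"],3).tolist(),np.round(c["intrinsics"],0).tolist(),c["k1"])
s=robot.sense();print(s)
E
```

```text
[[0.592, 0.443, -0.674, 1.134], [0.806, -0.32, 0.498, -0.467], [0.005, -0.838, -0.546, 0.6], [0.0, 0.0, 0.0, 1.0]] [[362.0, 0.0, 316.0], [0.0, 362.0, 198.0], [0.0, 0.0, 1.0]] -0.013279340787945758
[[0.891, -0.265, 0.369, 0.176], [-0.454, -0.501, 0.737, -0.699], [-0.01, -0.824, -0.566, 0.617], [0.0, 0.0, 0.0, 1.0]] [[401.0, 0.0, 314.0], [0.0, 401.0, 204.0], [0.0, 0.0, 1.0]] -0.07690243842728496
[[0.339, 0.904, 0.259, 0.122], [0.941, -0.325, -0.095, 0.541], [-0.002, 0.276, -0.961, 0.373], [0.0, 0.0, 0.0, 1.0]] [[301.0, 0.0, 319.0], [0.0, 301.0, 203.0], [0.0, 0.0, 1.0]] -0.040494267904894396
{'clock': 0.15, 'qpos': array([ 1.07138468e+00,  2.59083055e-01,  2.09658726e-02,  1.33372417e+00,
       -1.30468626e-05,  1.41820408e+00]), 'joint_velocities': array([-0.00155961, -0.00060503,  0.00245308,  0.00075951, -0.0014675 ,
        0.00022773]), 'effort': array([ 3.78160999e-03, -5.55971646e+01,  3.44661784e+01,  1.14148320e-02,
       -1.77675010e-04,  6.85602529e-06]), 'position': array([0.18688826, 0.51713292, 0.30340577]), 'eef_rot': array([-5.42000690e-01, -3.09415774e+00,  1.56146556e-03]), 'contact_force': array([ 0.31672806, -0.29605423, -0.63769221]), 'moment': array([ 0.01938562,  0.01896302, -0.005426  ]), 'finger_force': 0.0, 'opening': 0.08530906841767961}
```

View pics/s1.png

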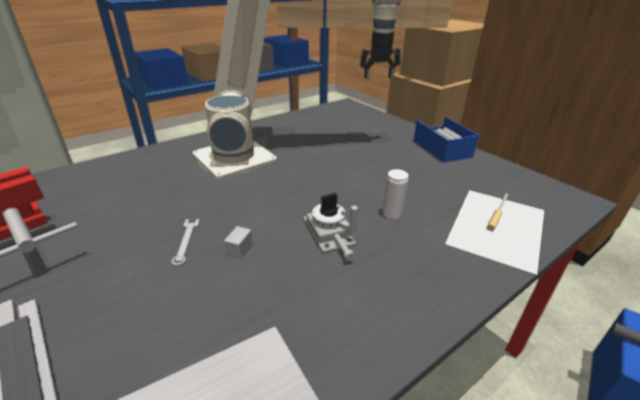

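View pics/d1.png

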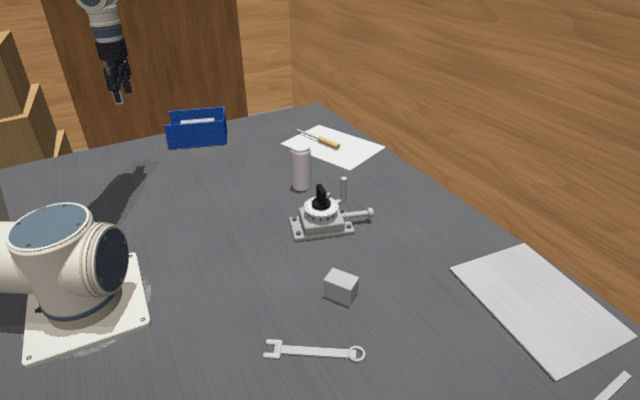

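The scene picture shows the knob top at (329,198), pin top at (354,208) and can top at (397,176). The side picture shows the knob top at (321,188), pin top at (344,179), can top at (301,149), and the block near (341,287). The wrist camera goes over the stop next.

Run:
```python
from h import *
a=snap("scene");b=snap("side")
k=tri((a,(329,198)),(b,(321,188)));p=tri((a,(354,208)),(b,(344,179)));c=tri((a,(397,176)),(b,(301,149)));g=tri((a,(238,240)),(b,(341,287)))
print("knob",k,"pin",p,"can",c,"block",g)
s=robot.sense();w=snap("wrist");print(np.round(w["hand_eye"],3).tolist())
# tool yaw candidates; place camera so that optical axis hits the stop
H=np.array(w["hand_eye"])
for i,yaw in enumerate((0,0.9)):
    best=None
    for y in np.arange(-3.1,3.1,.2):
        Rm=(R.from_euler('z',y)*R.from_euler('x',np.pi)).as_matrix()
        d=Rm@H[:3,2]; off=Rm@H[:3,3]; zc=0.30+.0; zt=zc+off[2]
        o=np.array([k[0],k[1],.08])-d*((.08-zt)/d[2]); pos=o-off; pos[2]=zc
        try:q=robot.ik(pos,R.from_matrix(Rm).as_rotvec())
        except Exception:q=None
        if q is None: continue
        J=np.abs(np.array(q)-s["qpos"]).max()
        print(round(y,1),np.round(pos,3),round(J,2),np.round(q,2))
    break
```

```text
knob [0.54911886 0.00750431 0.11137473] pin [0.62059112 0.02500624 0.11043921] can [0.58854461 0.20360102 0.12213968] block [ 0.47387086 -0.21576153  0.02940322]
[[0.001, -0.961, -0.277, 0.07], [1.0, 0.001, -0.0, 0.0], [0.001, -0.277, 0.961, -0.07], [0.0, 0.0, 0.0, 1.0]]
-3.1 [0.535 0.007 0.3  ] 1.6 [-0.14  0.23 -0.02  1.32  0.   -0.19]
-2.9 [0.536 0.004 0.3  ] 1.81 [-0.15  0.24 -0.02  1.32  0.   -0.39]
-2.7 [0.537 0.001 0.3  ] 2.01 [-0.15  0.24 -0.02  1.32  0.   -0.6 ]
-2.5 [ 0.538 -0.001  0.3  ] 2.22 [-0.16  0.24 -0.01  1.32  0.   -0.8 ]
-2.3 [ 0.54  -0.003  0.3  ] 2.42 [-0.16  0.24 -0.01  1.32  0.   -1.  ]
-2.1 [ 0.542 -0.005  0.3  ] 2.62 [-0.16  0.25 -0.    1.32  0.   -1.2 ]
-1.9 [ 0.545 -0.006  0.3  ] 2.82 [-0.16  0.25  0.    1.32  0.   -1.41]
-1.7 [ 0.548 -0.006  0.3  ] 3.02 [-0.16  0.26  0.01  1.32  0.   -1.61]
-1.5 [ 0.55  -0.006  0.3  ] 3.22 [-0.16  0.26  0.01  1.32 -0.   -1.81]
-1.3 [ 0.553 -0.006  0.3  ] 3.42 [-0.16  0.26  0.02  1.33  0.   -2.  ]
-1.1 [ 0.556 -0.005  0.3  ] 3.62 [-0.16  0.27  0.03  1.33  0.   -2.2 ]
-0.9 [ 0.558 -0.003  0.3  ] 3.82 [-0.16  0.27  0.03  1.33
[... 588 characters left out ...]
2  0.27  0.03  1.33  0.    2.12]
1.1 [0.555 0.02  0.3  ] 1.19 [-0.12  0.27  0.03  1.33 -0.    1.93]
1.3 [0.553 0.021 0.3  ] 1.19 [-0.11  0.26  0.02  1.33  0.    1.73]
1.5 [0.55  0.021 0.3  ] 1.19 [-0.11  0.26  0.01  1.32  0.    1.53]
1.7 [0.547 0.021 0.3  ] 1.19 [-0.11  0.26  0.01  1.32  0.    1.33]
1.9 [0.544 0.021 0.3  ] 1.19 [-0.12  0.25  0.    1.32  0.    1.13]
2.1 [0.542 0.019 0.3  ] 1.19 [-0.12  0.25 -0.    1.32  0.    0.92]
2.3 [0.54  0.018 0.3  ] 1.19 [-0.12  0.24 -0.01  1.32  0.    0.72]
2.5 [0.538 0.016 0.3  ] 1.2 [-0.13  0.24 -0.01  1.32  0.    0.51]
2.7 [0.536 0.013 0.3  ] 1.2 [-0.13  0.24 -0.02  1.32  0.    0.31]
2.9 [0.536 0.011 0.3  ] 1.31 [-0.14  0.24 -0.02  1.32  0.    0.1 ]
```

```bash
cat >> h.py <<'E'
def down(y): return (R.from_euler('z',y)*R.from_euler('x',np.pi)).as_rotvec()
E
python3 - <<'E'
from h import *
import pickle
out=[]
for y,p,f in((1.5,[.55,.021,.29],"w2.png"),(2.9,[.536,.011,.29],"w3.png")):
    robot.movep(p,down(y)); robot.sleep(.2); c=snap("wrist",f);out.append(c)
pickle.dump(out,open("w.pkl","wb"))
a=np.hstack([c["img"][40:360,120:520] for c in out])
cv2.imwrite("pics/w23.png",cv2.cvtColor(a,cv2.COLOR_RGB2BGR)); print(a.shape,robot.sense()["clock"])
E
```

```text
(320, 800, 3) 4.2833
```

View pics/w23.png

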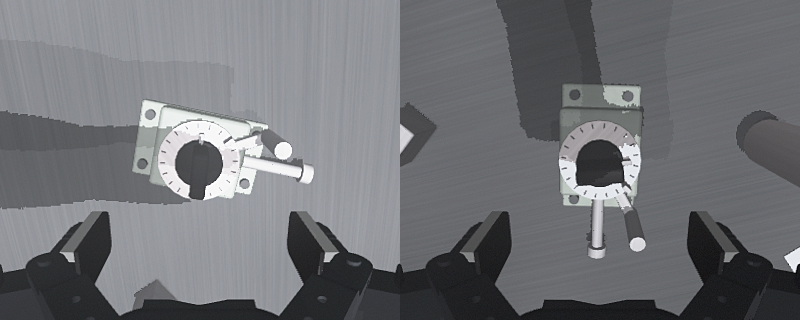

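Both wrist views show the dial: in w2 centre (320,200) and pin top about (403,190); in w3 dial centre (320,200) and pin top about (358,284). I will enlarge them to read the pointer and flag.

Run:
```python
from h import *
import pickle
o=pickle.load(open("w.pkl","rb"))
a=cv2.resize(o[0]["img"][150:250,265:365],None,fx=4,fy=4,interpolation=cv2.INTER_CUBIC)
b=cv2.resize(o[1]["img"][150:250,265:365],None,fx=4,fy=4,interpolation=cv2.INTER_CUBIC)
cv2.imwrite("pics/z.png",np.hstack([a,b])[:,:,::-1])
for c in o: print(np.round(proj(c,[[.549,.0075,.117],[.549,.0075,.066],[.62,.025,.114]]),1).tolist(), np.round(c["cam_to_world"],3).tolist())
```

```text
[[317.9, 219.0], [318.1, 202.5], [400.3, 192.8]] [[0.998, -0.066, -0.018, 0.555], [-0.068, -0.959, -0.276, 0.092], [0.001, 0.277, -0.961, 0.36], [0.0, 0.0, 0.0, 1.0]]
[[318.2, 217.5], [318.3, 201.2], [354.9, 282.7]] [[0.239, 0.933, 0.268, 0.469], [0.971, -0.229, -0.067, 0.028], [-0.001, 0.276, -0.961, 0.36], [0.0, 0.0, 0.0, 1.0]]
```

View pics/z.png

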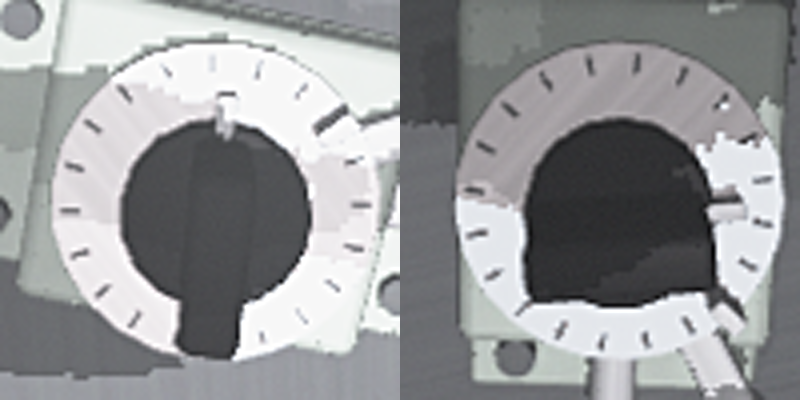

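In the crops: pointer at (225,115) left and (727,208) right; flag's steel upright near (345,128) left and (730,315) right; dial outline centre (215,199) and (620,200). The pin lies just outside the flag.

Run:
```python
from h import *
import pickle
o=pickle.load(open("w.pkl","rb"))
f=lambda u,v:(265+u/4-.4,150+v/4-.4)
P={"axis":(f(215,199),f(220,200)),"nose":(f(225,118),f(328,208)),"flag":(f(345,128),f(331,314)),"pin":((403.5,190),(358,284))}
ax=tri(*zip(o,P["axis"]));print(ax)
Z=dict(axis=.066,nose=.074,flag=.08,pin=.114)
A=[onz(c,p,.066) for c,p in zip(o,P["axis"])]; A0=np.mean(A,0)
for k in P:
    t=tri(*zip(o,P[k])); q=[onz(c,p,Z[k]) for c,p in zip(o,P[k])]
    print(k,np.round(t,4),[np.round(x[:2],4) for x in q],[round(np.degrees(np.arctan2(*(x-A0)[1::-1])),1) for x in [t]+q],[round(np.hypot(*(x-A0)[:2])*1e3,1) for x in [t]+q])
```

```text
[0.54944194 0.00883263 0.05922888]
axis [0.5494 0.0088 0.0592] [array([0.5495, 0.0108]), array([0.5477, 0.0092])] [np.float64(-53.8), np.float64(40.3), np.float64(-139.7)] [np.float64(1.4), np.float64(1.2), np.float64(1.2)]
nose [0.5531 0.0345 0.0781] [array([0.5535, 0.0331]), array([0.5539, 0.0351])] [np.float64(79.6), np.float64(78.0), np.float64(78.2)] [np.float64(24.9), np.float64(23.6), np.float64(25.7)]
flag [0.5819 0.0293 0.074 ] [array([0.5818, 0.03  ]), array([0.579 , 0.0299])] [np.float64(30.1), np.float64(31.0), np.float64(33.2)] [np.float64(38.5), np.float64(38.8), np.float64(36.3)]
pin [0.6227 0.0273 0.1132] [array([0.6227, 0.0272]), array([0.622 , 0.0275])] [np.float64(13.1), np.float64(13.1), np.float64(13.4)] [np.float64(76.1), np.float64(76.1), np.float64(75.4)]
```

Run:
```python
from h import *
ax=np.array([.549,.0095]); y0=np.radians(79); y1=np.radians(31.5)
robot.command_gripper(.05)
robot.movep([*ax,.25],down(y0))
print(robot.move_linear([*ax,.160],vel=.08,f_stop=8))
robot.command_gripper(.0)
s=robot.sense();print(s["clock"],s["position"],s["opening"],s["contact_force"],s["finger_force"],s["moment"])
for t in np.linspace(0,1,7)[1:]:
    robot.movep([*ax,.160],down(y0+t*(y1-y0)))
    s=robot.sense();print(np.round(s["contact_force"],1),np.round(s["moment"],3),round(s["clock"],1))
robot.command_gripper(.05)
robot.move_linear([*ax,.25])
out=[]
import pickle
for y,p in((1.5,[.55,.021,.24]),(.6,[.561,.016,.24])):
    robot.movep(p,down(y)); robot.sleep(.2); out.append(snap("wrist"))
pickle.dump(out,open("w2.pkl","wb"))
P=[proj(c,[*ax,.07])[0].astype(int) for c in out];print(P)
z=[cv2.resize(c["img"][v-50:v+50,u-50:u+50],None,fx=4,fy=4,interpolation=cv2.INTER_CUBIC) for c,(u,v) in zip(out,P)]
cv2.imwrite("pics/z2.png",np.hstack(z)[:,:,::-1]);print(robot.sense()["clock"])
```

```text
False
7.775 [0.54900678 0.00953046 0.16042046] 0.012673159534922611 [-2.24603556  0.02524034  5.05095566] 58.88639152050018 [ 0.10619294  0.4412642  -0.09532902]
[-1.6  0.4  6. ] [ 0.052  0.351 -0.053] 8.0
[-0.9  0.   5.4] [-0.018  0.24  -0.059] 8.3
[0.2 0.3 5. ] [-0.099  0.164 -0.082] 8.6
[ 0.1 -0.9  6.1] [-0.13   0.048 -0.082] 8.8
[-0.1 -1.3  5.7] [-0.234 -0.016 -0.06 ] 9.1
[ 0.2 -2.2  6. ] [-0.341 -0.116 -0.075] 9.3
[array([317, 217]), array([316, 220])]
12.7667
```

View pics/z2.png

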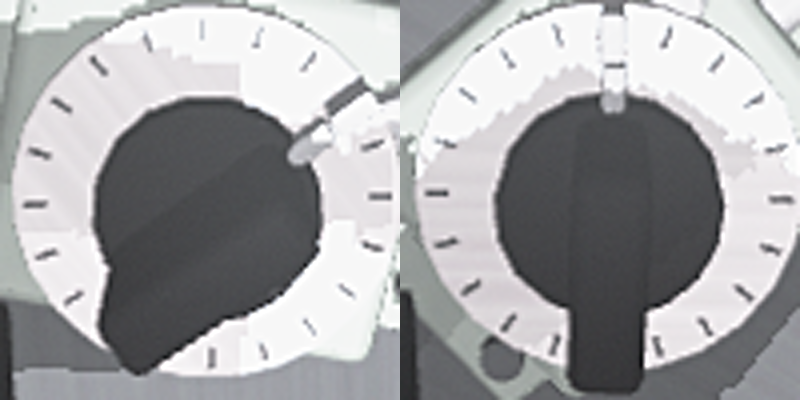

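The pointer nose (613,85) and flag (613,40) lie on one radial line through the bar in the right crop, so the knob is on the flag. Now the ring: straddle the pin loosely and push it along the arc, watching the tangential force.

```bash
cat > ring.py <<'E'
from h import *
ax=np.array([.549,.0095]); r=.0755; Z=.152
def pose(th): return [ax[0]+r*np.cos(th),ax[1]+r*np.sin(th),Z],down(th+np.pi)
def ft(th): # force resisting clockwise motion (tangential, ccw positive)
    f=np.mean([robot.sense()["contact_force"]for _ in range(3)],0); return f@[-np.sin(th),np.cos(th),0], f
E
python3 - <<'E'
from ring import *
import json
th=np.radians(13.4)
robot.command_gripper(.045)
p,o=pose(th); robot.movep([p[0],p[1],.24],o)
print("hit",robot.move_linear(p,vel=.08,f_stop=8))
robot.command_gripper(.022); robot.sleep(.2)
print(robot.sense()["opening"])
b,f0=ft(th); print("base",b,f0)
log=[];bite=None;th0=th
while th>th0-1.6:
    th-=.025; p,o=pose(th)
    robot.move_linear(p,o,vel=.03)
    _,f=ft(th); v=(f-f0)@[-np.sin(th),np.cos(th),0]; log.append((round(th0-th,3),round(v,1)))
    if v>8: bite=th;break
    if robot.sense()["clock"]>50:break
print(log[::4],log[-6:]);print("bite",bite,robot.sense()["clock"],robot.sense()["position"],p)
json.dump(dict(th=th,f0=list(f0),bite=bite),open("r.json","w"))
E
```

```text
hit False
0.02238615229502128
base -0.1669206094856553 [ 0.31055075 -0.09760843 -0.37115916]
[(np.float64(0.025), np.float64(0.0)), (np.float64(0.125), np.float64(0.9)), (np.float64(0.225), np.float64(0.8)), (np.float64(0.325), np.float64(-0.2)), (np.float64(0.425), np.float64(0.3)), (np.float64(0.525), np.float64(-0.5)), (np.float64(0.625), np.float64(-0.7)), (np.float64(0.725), np.float64(-0.0)), (np.float64(0.825), np.float64(-0.3))] [(np.float64(0.775), np.float64(-0.4)), (np.float64(0.8), np.float64(0.5)), (np.float64(0.825), np.float64(-0.3)), (np.float64(0.85), np.float64(2.6)), (np.float64(0.875), np.float64(7.7)), (np.float64(0.9), np.float64(9.0))]
bite -0.6661258802327601 26.125 [ 0.60897648 -0.03596681  0.15208831] [np.float64(0.6083597271642928), np.float64(-0.037154826020259955), 0.152]
```

Run:
```python
from ring import *
import json
d=json.load(open("r.json"));th=d["th"];f0=np.array(d["f0"]);ts=th+.9
log=[]
while ts-th<1.215:
    th-=.025; p,o=pose(th); robot.move_linear(p,o,vel=.03)
    _,f=ft(th); v=(f-f0)@[-np.sin(th),np.cos(th),0]
    s=robot.sense(); a=np.arctan2(s["position"][1]-ax[1],s["position"][0]-ax[0])
    log.append((round(float(ts-th),3),round(float(ts-a),3),round(float(v),1)))
    if v>18:break
print(log, robot.sense()["opening"],robot.sense()["clock"])
# back off and lift
b=th+.04; p,o=pose(b); robot.move_linear(p,o,vel=.05)
robot.command_gripper(.045)
p[2]=.25; robot.move_linear(p)
out=[]
for y,q in((1.5,[.55,.021,.27]),(.6,[.561,.016,.27])):
    robot.movep(q,down(y)); robot.sleep(.2); out.append(snap("wrist"))
import pickle;pickle.dump(out,open("w3.pkl","wb"))
cv2.imwrite("pics/f.png",np.hstack([cv2.resize(c["img"][110:310,220:420],None,fx=2,fy=2,interpolation=cv2.INTER_CUBIC) for c in out])[:,:,::-1])
print(robot.sense()["clock"])
```

```text
[(0.925, 0.906, 9.9), (0.95, 0.93, 10.5), (0.975, 0.954, 10.2), (1.0, 0.978, 11.7), (1.025, 1.002, 10.7), (1.05, 1.026, 10.9), (1.075, 1.05, 12.4), (1.1, 1.074, 12.4), (1.125, 1.099, 13.2), (1.15, 1.123, 14.2), (1.175, 1.147, 13.3), (1.2, 1.171, 13.3), (1.225, 1.195, 14.8)] 0.022538139483517794 29.375
32.925
```

View pics/f.png

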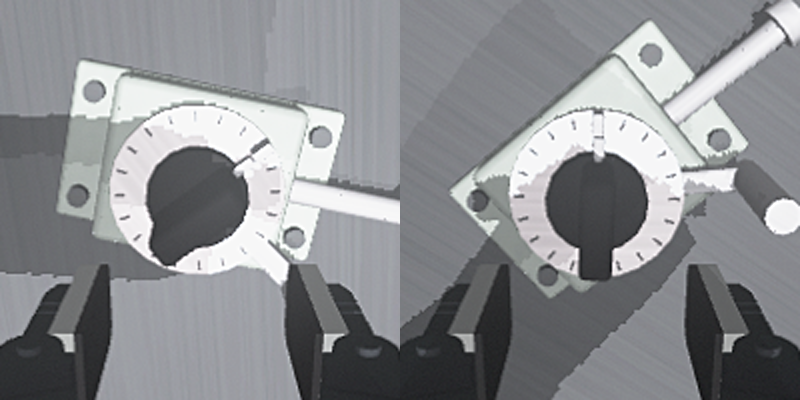

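The knob's pointer (598,155) is still on the flag (598,122). The ring went about 0.32 rad past the bite, and the force rose from about 10 N to 14.8 N, as expected for that angle.

```bash
python3 -c "
from h import *
print(robot.finish_job())"
```

```text
the job is handed in; nothing more can be done
None
```

I handed the job in at about 33 s of the 69 s limit: the knob's pointer lines up with the flag in the last pictures, the lock ring is about 0.32 rad (18 degrees) past its bite, and the arm kept clear of the block, can and spanner; the hand-in returned no verdict.

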